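# Clamp the inlaid panel in the spring-jaw vise

### The arm

A 7-joint arm with a two-finger parallel gripper is mounted at the origin on the work surface. World frame = base frame: x ahead of the robot, y to its left, z up, the work surface at z = 0. Lengths are in m, angles in rad, forces in N, time in s.
With the tool pointing down it reaches from about 0.425 to 0.925 m from the base axis. Payload 6.8 kg.
Tool frame: the origin (TCP) lies on the centre line of the jaws, within the pads' length; the fingertips stand 8 mm ahead of it and the grasp point (between the pads) lies 11 mm behind it (bot.tips_ahead is the distance from the TCP to the fingertips, in m); z points along the fingers, y is the line along which they close (so a half turn about z gives the same grasp; the last joint's range is limited). The gripper opens to 85 mm and grips with 20 to 120 N. Pads are 22 mm wide; open, the fingers measure 114 mm over their backs; the gripper's body (76 mm by 85 mm) begins 54 mm behind the grasp point. The pads swing forward as they close: fully open they stand 13 mm farther back than shut.
Start: joints at [-1.251, 0.477, 0.022, 1.555, -0.011, 1.109, -0.083], TCP at [0.28, 0.614, 0.239] pointing down, gripper open.
Joint ranges: [-2.96, 2.96], [-0.34, 2.1], [-1.41, 1.46], [0.24, 2.44], [-1.37, 4.51], [0.17, 1.92], [-2.96, 2.96]. Speed limits (rad/s): [2.39, 2.39, 3.14, 3.14, 3.14, 3.14, 3.14].

### API

Orientations are given as a unit quaternion [w, x, y, z].
In Python, from station import bot gives the robot as it stands.
- The arm moves only by the tool send_rows, never from a script. Its argument "deltas" is text: rows parted by semicolons, each of 4 numbers parted by spaces: the shift along the tool's x, y, z in m, then the turn about the tool's z in degrees. In form: x y z spin; .... A call has 1 to 5 rows; each row is the pose to reach, as a shift and turn from the pose commanded when the call began, along the tool's axes at that moment; what a row does not reach only later rows make up. A row lasts 1/10 s, in which the tool goes at most 50 mm and 8.59 degrees, less where a joint would pass 70% of its speed; a pose out of reach is approached as far as the arm can. A call with a gripper value outside its range is refused whole. "claw" is the opening, from 0 (shut) to 1 (fully open), set as the call begins (left out, the last holds). The fingers move at their own pace and stop on an object; "force" is the grip in N (left out, the last holds). Time passes only in rows, so rows that repeat a pose let the fingers close. It gives the time, the measured TCP pose, the force, the opening and the grip force at its end, in the units of the state.
- bot.get_obs(): the state, without advancing time (a new reading comes with each control period).
- bot.read_camera(name): name is "side" or "top" or "wrist"; returns a dict with "img" (480x640x3 uint8, red, green, blue), "depth" (480x640 float32, m along the optical axis (not along the pixel's ray), 0 where there is no reading), "fx", "fy", "cx", "cy" (pixels), "camera_from_world" (4x4, takes a point from world to camera coordinates). Camera axes: x right, y up, looking along -z (the intrinsics and any distortion apply to the point x, -y, -z); pixel columns grow to the right and rows downward; lengths in m; the calibration is good to about 2 mm. A picture is of the moment at which its call begins.
- bot.hand_in(): hands the job in; it is judged then, once.
Trained networks look in a picture, given as the dict that the camera call returned (one of the last four; its "shot" number tells which), for a name from the list of things; names that differ only in an ending like _2 or _b are one class to them, and where a whole thing is asked for, a point or a joint stands for the part that bears it (a point fixed in the world has none). Each returns a list of dicts, best first, with "confidence" (0 to 1); they miss things now and then, are a little off and sometimes report something else, mostly with a low value. They report only what shows in the picture. A call takes as long as a camera call.
- bot.masks_of(picture, query): "mask" (480x640 bool, what is visible of it).
- bot.landmark_of(picture, query): "xyz" ([x, y, z] in m, in world coordinates, good to about 4 mm: a listed point, or the origin of a listed thing).
The state is a dict: "t": time; "q": joint angles; "joint_vel": joint speeds; "joint_torque": joint torques, N m; "eef_pos": TCP position; "tool_rot": TCP orientation; "contact_force": force on the tool from outside, world axes, zero at the start; "torque": the same for the moment, N m; "gripper_width": opening from 0.0 (shut) to 1.0 (fully open); "grasp_force": force on a finger pad.
Only numpy, scipy, OpenCV 4.12 (cv2) and the standard library are available. Lean on these libraries where they do the work, as an engineer would, in place of code of your own. Each camera call takes 0.05 s, during which the arm holds its last target. There are 200 camera calls.

### The job

Slide the inlaid panel that lies in the vise bed gently along the bed until it is fully home against the end stop. Then turn the black cam knob clockwise until the sprung roller drops into the cam's notch and the jaw springs onto the panel; stop there, without forcing the cam on against the roller, let go, and leave the other things on the bench alone.

Things in the scene. Friction and masses are not known exactly. Their poses are not given: they have to be found in the camera images.
- vise: Panel vise bolted to the bench: green base 18 mm high with a ground steel bed on it, bed surface 18 mm above the bench. Origin on the bench, straight below the centre of a panel that lies home. x: along the bed towards the end stop; y: from the sliding jaw towards the fixed fence (face at y = +30 mm, x -100 to +66 mm, top 34 mm, screw heads 39 mm). The bed is open at its rear end, x = -135 mm.
- end_stop (a point): Middle of the end stop's face, at x = +50 mm, 26 mm above the bench: steel bar across the far end of the bed, 58 mm wide, its top 34 mm (screw heads 39 mm) above the bench. Axes as the vise's.
- panel: Work piece: walnut panel with brass and copper inlay, 100 (x) x 60 (y) x 16 mm thick, about 0.2 kg. Origin at the centre of its underside. It lies on the bed between fence and drawn-back jaw, 4 mm play across, 15 to 50 mm short of the end stop. Home: front end face on the stop, its origin at x = 0 of the vise. Push it at the rear end face; more than 30 N bruises the inlay.
- jaw: Sliding jaw: steel yoke round the cam, with a front bar 107 mm long, brass pad on it. Two springs push it along the vise's +y, towards panel and fence, with 14 to 16 N. The cam holds it drawn back at first: its origin then coincides with the vise's. When the roller drops into the notch it moves 4 mm along +y and grips the panel. No part of jaw or slide is higher than 40 mm.
- roller (a point): Top centre of the brass roller (9 mm diameter) at the rear of the jaw, 34 mm above the bench. The springs press it on the rim of the cam; it moves with the jaw.
- knob: Black bar knob on the upright cam spindle. Bar 56 mm long (its x), 14 mm thick (its y), 37 mm tall; origin on the spindle axis 36 mm above the bench; the bar's flat sides reach from 37 to 74 mm above the bench, over a flat skirt. Grip it across its 14 mm. It turns clockwise seen from above (its yaw falls) against a stiff 0.2 to 0.35 N m.
- knob_grip (a point): On the spindle axis, half-way up the knob's bar, 58 mm above the bench; axes as the knob's. The cam is grub-screwed to the spindle anyhow, so the knob's direction does not tell where the notch is: the roller starts to drop after 0.3 to 1.4 rad of turning from the start.
- spindle (a point): Cam axis, at x = 0, y = -94 mm of the vise, 36 mm above the bench. Cam: steel disc, 40 mm radius, one notch: a ramp down, then a steep shoulder 3 mm proud. As the roller starts down the ramp, resistance turns into a pull onward (0.3 to 0.9 N m) over 0.13 rad, which finishes the drop if let go; then the shoulder meets the roller and resistance climbs fast. Over 36 N there (1.3 N m) damages it.
- spare_panel: Bystander: darker panel of the same size lying on the bench beyond the end stop; origin at the centre of its underside.
- pot_a: Bystander: open white pot, 52 mm wide, 50 mm tall, near the vise; origin under its centre.
- pot_b: Bystander: black jar with white lid, 56 mm wide, 60 mm tall; origin under its centre.
- spray_can: Bystander: spray can 65 mm wide, 190 mm tall; origin under its centre.
- scraper: Bystander: hand tool with wooden handle, 170 mm long (its x), lying beside the fence.
- brush: Bystander: brush lying on the bench, lengthwise along its x.
- offcut: Bystander: wooden offcut 90 x 35 x 22 mm; origin at the centre of its underside.

How it is judged:
On the way, in this order (a step that is already met when the one before it is completed fails the run):
1. the panel is home against the end stop (within 2 mm) while the jaw is still drawn back (x of panel in the frame of vise above -0.002 m and y of jaw in the frame of vise below 0.001 m), for 0.2 s.
2. the roller is in the notch and the jaw presses on the panel (y of jaw in the frame of vise above 0.003 m and contact force between jaw and panel above 7 N), for 0.2 s.
At the end, for the whole second after the job is handed in: The panel lies flat on the bed, its front end within 2 mm of the end stop, flush with the fence (1.5 mm, 0.02 rad); the roller is in the cam's notch, the jaw more than 3 mm forward and pressing on the panel with more than 7 N; all at rest and let go (all of step 2 and x of panel in the frame of vise between -0.002 and 0.002 m and y of panel in the frame of vise above -0.0015 m and angle between the x axis of panel and the x axis of vise, either way round below 0.02 rad and z of panel in the frame of vise below 0.0195 m and linear speed of panel below 0.01 m/s); the robot touches nothing.
It fails at once if the panel is pushed with more than 30 N (contact force between any of the fingers, the arm and panel above 30 N).
It fails at once if the cam is forced against the roller with more than 36 N (contact force between knob and jaw above 36 N).
It fails at once if another thing on the bench is shifted by more than 25 mm (distance of any of spare_panel, pot_a, pot_b, spray_can, scraper, brush, offcut from where it was at the start of the episode above 0.025 m).
It also fails if it takes over 64 s, if anything falls off the work surface, if the arm or the gripper's body presses on something with over 40 N, if the wrist force passes 120 N, or if a joint passes its speed limit or range.

## Working session

There is one attempt and no reset: what is moved stays moved. The work goes in short steps, Python scripts to look and compute and a tool call to move; the robot and the scene stay as the last step left them, time stands still between calls to the robot, and variables do not carry over. Pictures are saved under pics/ and viewed, at most 10 in all, crops included, and the job is handed in when it is done.

Besides the shell and the picture viewer there is one more tool, called after "Call:" as a command line: name --argument value ..., lists and objects as JSON in quotes. send_rows: Moves the arm, as the interface text tells. Its arguments: {"type":"object","properties":{"deltas":{"type":"string"},"claw":{"type":"number"},"force":{"type":"number"}},"required":["deltas"]}

```bash
ls; mkdir -p pics; cat > h.py <<'E'
import numpy as np,cv2
from station import bot
def px2w(p,u,v,d=None):
    d=p['depth'][int(v),int(u)] if d is None else d
    c=np.array([(u-p['cx'])/p['fx']*d,-(v-p['cy'])/p['fy']*d,-d,1])
    return (np.linalg.inv(p['camera_from_world'])@c)[:3]
def w2px(p,w):
    c=p['camera_from_world']@np.append(w,1); return p['cx']+p['fx']*c[0]/-c[2], p['cy']-p['fy']*c[1]/-c[2]
def save(p,n): cv2.imwrite('pics/'+n+'.png',p['img'][:,:,::-1])
E
python3 - <<'E'
from h import *
o=bot.get_obs();print({k:np.round(v,3) for k,v in o.items()},bot.tips_ahead)
for c in ['top','side','wrist']:
    p=bot.read_camera(c);save(p,c+'0')
    for q in ['vise','end_stop','panel','jaw','roller','knob','knob_grip','spindle','spare_panel','pot_a','pot_b','spray_can','scraper','brush','offcut']:
        try:
            r=bot.landmark_of(p,q); print(c,q,[(np.round(x['xyz'],4).tolist(),round(x['confidence'],2)) for x in r[:2]])
        except Exception as e: print(c,q,e)
E
```

```text
pics
{'t': np.float64(0.0), 'q': array([-1.251,  0.478,  0.022,  1.556, -0.012,  1.109, -0.083]), 'joint_vel': array([ 0.003, -0.002, -0.001,  0.003,  0.   , -0.004,  0.   ]), 'joint_torque': array([-1.0000e-03, -5.9646e+01,  1.6080e+00, -2.8120e+01,  1.3000e-02,
        9.0000e-03,  0.0000e+00]), 'eef_pos': array([0.28 , 0.614, 0.238]), 'tool_rot': array([-0.   ,  0.212,  0.977, -0.001]), 'contact_force': array([-0.178,  0.576, -0.194]), 'torque': array([0.007, 0.031, 0.002]), 'grasp_force': np.float64(0.0), 'gripper_width': np.float64(1.001)} 0.008
top vise [([0.592, 0.089, 0.0034], 0.59)]
top end_stop [([0.644, 0.0785, 0.0282], 0.85), ([0.3793, 0.3536, 0.0006], 0.65)]
top panel [([0.549, 0.0929, 0.0178], 0.68)]
top jaw [([0.5592, -0.3377, 0.0015], 0.27)]
top roller [([0.5826, -0.0476, 0.0368], 0.86)]
top knob [([0.5916, -0.0079, 0.0325], 0.6)]
top knob_grip [([0.5848, -0.0028, 0.0602], 0.62)]
top spindle [([0.5897, -0.006, 0.0341], 0.62)]
top spare_panel [([0.7272, 0.0772, -0.0006], 0.62)]
top pot_a [([0.7048, -0.0632, 0.0024], 0.8), ([0.5571, -0.3364, -0.0011], 0.61)]
top pot_b [
[... 785 characters left out ...]
-0.0008], 0.82), ([0.5569, -0.344, 0.001], 0.72)]
side pot_b [([0.7065, -0.0681, -0.0008], 0.82), ([0.5569, -0.344, 0.001], 0.72)]
side spray_can [([0.5059, 0.4123, 0.0007], 0.57)]
side scraper [([0.5508, 0.1949, -0.004], 0.57), ([0.5848, -0.0062, 0.0367], 0.25)]
side brush [([0.3985, -0.3104, 0.0042], 0.96)]
side offcut [([0.3756, 0.3558, -0.0036], 0.82)]
wrist vise []
wrist end_stop []
wrist panel []
wrist jaw []
wrist roller []
wrist knob []
wrist knob_grip []
wrist spindle []
wrist spare_panel []
wrist pot_a [([0.5073, 0.4124, -0.0032], 0.64)]
wrist pot_b [([0.5073, 0.4124, -0.0032], 0.64)]
wrist spray_can [([0.5049, 0.4078, 0.0018], 0.69)]
wrist scraper []
wrist brush []
wrist offcut []
```

View pics/top0.png

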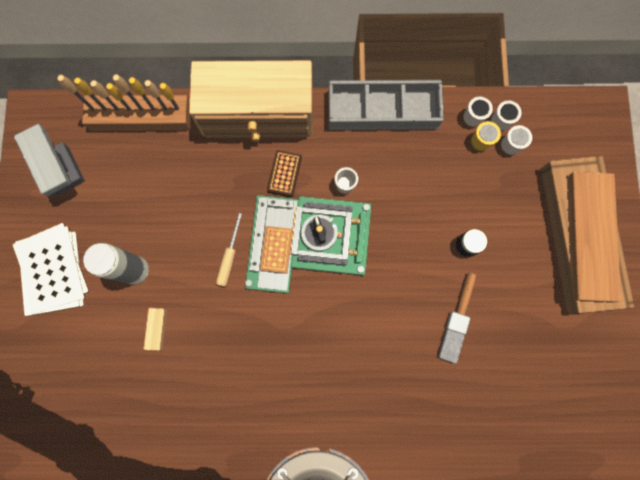

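View pics/side0.png

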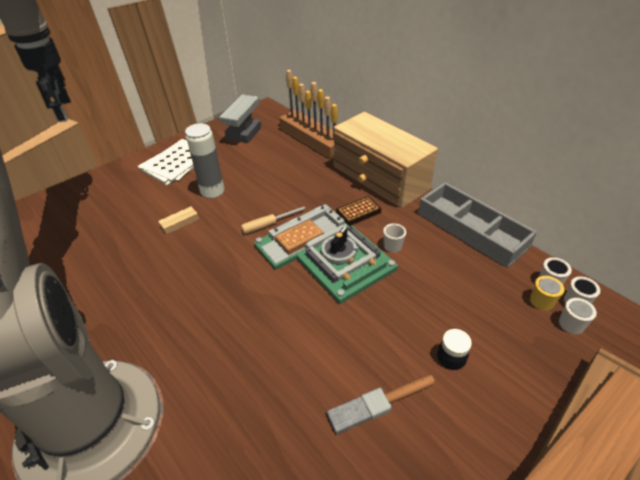

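The top picture shows the vise: panel at (277,249), end stop near (283,205), knob at (319,230) and cam around it. The roller is towards (352,237), with the bed running along world +x. The network estimates agree with this. The side picture matches, and the bed's rear end is clear. I'll move over it and look with the wrist camera.

```bash
cat >> h.py <<'E'
from scipy.spatial.transform import Rotation as R
def state():
    o=bot.get_obs();w=o['tool_rot'];M=R.from_quat([w[1],w[2],w[3],w[0]]).as_matrix()
    return o,M,np.degrees(np.arctan2(M[1,1],M[0,1]))
def to(x,y,z,yaw=None):
    o,M,a=state(); d=M.T@(np.array([x,y,z])-o['eef_pos'])
    s=0 if yaw is None else (-(yaw-a)+180)%360-180
    print('t',round(float(o['t']),2),'pos',np.round(o['eef_pos'],4),'yaw',round(a,2),'q7',round(float(o['q'][6]),2),'delta mm',np.round(d*1000,1),'spin',round(s,1),'F',np.round(o['contact_force'],1))
E
python3 -c "
from h import *
to(.5,.06,.25,85); p=bot.read_camera('wrist'); print(np.round(np.linalg.inv(p['camera_from_world']),3))"
```

```text
t 2.4 pos [0.2801 0.6142 0.2393] yaw 65.48 q7 -0.08 delta mm [-430.1 -412.9  -10.7] spin -19.5 F [-0.1 -0.9 -0.8]
[[ 0.415 -0.874 -0.255  0.215]
 [ 0.91   0.398  0.116  0.645]
 [ 0.    -0.28   0.96   0.376]
 [ 0.     0.     0.     1.   ]]
```

Call:
send_rows --deltas "-0.034 -0.033 0 -2; -0.068 -0.066 0 -4; -0.102 -0.099 0 -6; -0.136 -0.132 0 -8; -0.17 -0.165 0 -10"

```text
t: 2.95
eef_pos: [0.3668, 0.3917, 0.2395]
tool_rot: [0.0, 0.126, 0.992, 0.0]
contact_force: [0.9, 0.3, 0.1]
gripper_width: 1.004
grasp_force: 0.0
```

```bash
python3 -c "
from h import *
to(.48,.05,.25,85)"
```

```text
t 2.95 pos [0.3668 0.3917 0.2395] yaw 75.57 q7 0.4 delta mm [-194.8 -302.7  -10.6] spin -9.4 F [0.9 0.3 0.1]
```

Call:
send_rows --deltas "-0.028 -0.04 0 -2; -0.056 -0.08 0 -4; -0.084 -0.12 0 -6; -0.112 -0.16 0 -8; -0.14 -0.2 0 -9.4" --claw 0

```text
t: 3.45
eef_pos: [0.4521, 0.163, 0.2397]
tool_rot: [0.0, 0.044, 0.999, 0.0]
contact_force: [0.3, 0.5, -0.3]
gripper_width: 0.142
grasp_force: 0.0
```

Call:
send_rows --deltas "-0.02 -0.04 0 0; -0.04 -0.08 0 0; -0.04 -0.105 0 0; -0.04 -0.105 0 0;-0.04 -0.105 0 0"

```text
t: 3.95
eef_pos: [0.4822, 0.0566, 0.2394]
tool_rot: [0.0, 0.045, 0.999, 0.0]
contact_force: [0.2, 0.9, 0.2]
gripper_width: 0.0
grasp_force: 0.0
```

```bash
python3 -c "
from h import *
p=bot.read_camera('wrist');save(p,'w1');np.save('w1.npy',p,allow_pickle=True)
for q in ['vise','end_stop','panel','jaw','roller','knob_grip','spindle']:
    r=bot.landmark_of(p,q); print(q,[(np.round(x['xyz'],4).tolist(),round(x['confidence'],2)) for x in r[:2]])
to(.5,.05,.25,85)"
```

```text
vise []
end_stop []
panel [([0.5496, 0.0895, 0.0145], 0.69)]
jaw []
roller [([0.5782, -0.0476, 0.0352], 0.92), ([0.5487, 0.0907, 0.0172], 0.74)]
knob_grip [([0.5829, -0.0061, 0.0548], 0.96)]
spindle [([0.5899, -0.0013, 0.0335], 0.68)]
t 4.35 pos [0.4821 0.0574 0.2393] yaw 84.96 q7 1.29 delta mm [-18.5  -5.8 -10.7] spin -0.0 F [ 0.4  0.7 -0.3]
```

View pics/w1.png

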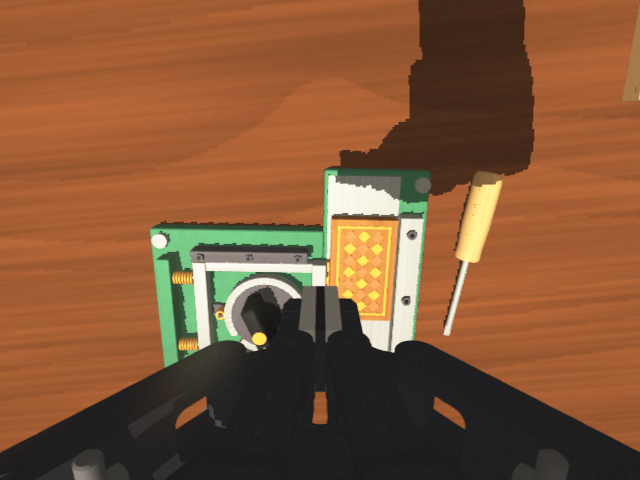

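The wrist view has the panel at (363,270) with its rear edge at row 217, the fence at (407,270), the knob with its yellow dot at (260,338) and the roller at (220,313). Next I'll measure panel, vise and knob angles from the depth.

```bash
cat > m.py <<'E'
from h import *
def cloud(p):
    v,u=np.mgrid[:480,:640];d=p['depth'];
    c=np.stack([(u-p['cx'])/p['fx']*d,-(v-p['cy'])/p['fy']*d,-d,np.ones_like(d)],-1)
    return (c@np.linalg.inv(p['camera_from_world']).T)[...,:3],d>0
def rect(pts,n):
    (c,s,a)=cv2.minAreaRect((pts[:,:2]*1000).astype(np.float32)); print(n,len(pts),'c',np.round(c,1),'size',np.round(s,1),'ang',round(a,2),'z',np.round(np.percentile(pts[:,2],[5,50,95]),4))
E
python3 - <<'E'
from m import *
for p in [np.load('w1.npy',allow_pickle=True).item(), bot.read_camera('top'), bot.read_camera('side')]:
    X,ok=cloud(p)
    near=ok&(np.hypot(X[...,0]-.586,X[...,1]+.004)<.035)&(X[...,2]>.069)&(X[...,2]<.079)
    if near.sum()>5: rect(X[near],'knobtop')
    r=[m['mask'] for m in bot.masks_of(p,'panel') ][:2]
    for m in r:
        q=X[m&ok&(abs(X[...,2]-.034)<.006)]
        if len(q)>5: rect(q,'panel')
    g=(p['img'][...,1].astype(int)>p['img'][...,0]+30)&ok&(abs(X[...,2]-.018)<.006)&(abs(X[...,0]-.6)<.2)&(abs(X[...,1])<.2)
    rect(X[g],'base')
E
```

```text
knobtop 719 c [576.6  -7.3] size [38.9 14.5] ang 15.26 z [0.0711 0.0754 0.077 ]
panel 5804 c [548.   90.8] size [ 60.3 101. ] ang 83.53 z [0.0344 0.0358 0.0371]
panel 2419 c [576.6  -8.4] size [127.1  91.5] ang 83.78 z [0.0312 0.0339 0.0359]
base 10316 c [547.8  39.7] size [319.3 191.5] ang 89.34 z [0.017  0.0194 0.0209]
knobtop 164 c [585.1  -5.4] size [55.3 13.9] ang 16.14 z [0.0699 0.0738 0.0776]
base 1665 c [616.5  -3.6] size [300.4 188.2] ang 58.14 z [0.0146 0.0182 0.0215]
knobtop 127 c [584.2  -6. ] size [55.2 14.5] ang 16.04 z [0.0699 0.0739 0.0769]
panel 814 c [546.7  86.9] size [ 67.  101.7] ang 83.57 z [0.0315 0.0346 0.0372]
panel 137 c [702.  -67.5] size [44.7 47.9] ang 87.14 z [0.0287 0.0342 0.0394]
base 1385 c [579.5  30.1] size [309.1 268.4] ang 75.7 z [0.0138 0.0184 0.0217]
```

```bash
python3 -c "
from h import *
to(.466,.1,.031,83.5)"
```

```text
t 4.6 pos [0.4822 0.0567 0.2393] yaw 84.89 q7 1.29 delta mm [ 20.   41.6 208.3] spin 1.4 F [ 0.7 -0.4 -0.2]
```

Call:
send_rows --deltas "0.01 0.02 0.03 1; 0.02 0.0415 0.07 1.4; 0.02 0.0415 0.11 1.4; 0.02 0.0415 0.145 1.4; 0.02 0.0415 0.17 1.4"

```text
t: 5.1
eef_pos: [0.465, 0.0998, 0.0672]
tool_rot: [-0.001, 0.056, 0.998, -0.0]
contact_force: [0.3, -0.2, 0.6]
gripper_width: 0.004
grasp_force: 0.0
```

Call:
send_rows --deltas "0 0 0 0; 0 0 0 0"

```text
t: 5.3
eef_pos: [0.4661, 0.0997, 0.0696]
tool_rot: [-0.0, 0.057, 0.998, -0.0]
contact_force: [0.3, -0.2, 0.8]
gripper_width: -0.001
grasp_force: 0.0
```

```bash
python3 -c "
from h import *
to(.466,.1,.031,83.5)"
```

```text
t 5.3 pos [0.4661 0.0997 0.0696] yaw 83.47 q7 1.24 delta mm [ 0.1  0.3 38.6] spin -0.0 F [ 0.3 -0.2  0.8]
```

Down, then begin sliding.

Call:
send_rows --deltas "0 0 0.02 0; 0 0 0.036 0; 0 0 0.0385 0; 0 0 0.0385 0"

```text
t: 5.7
eef_pos: [0.4667, 0.1, 0.0319]
tool_rot: [0.001, 0.057, 0.998, 0.0]
contact_force: [-0.6, 0.3, 0.5]
gripper_width: 0.001
grasp_force: 0.0
```

Call:
send_rows --deltas "-0.005 0 0 0; -0.01 0 0 0; -0.015 0 0 0; -0.018 0 0 0; -0.021 0 0 0"

```text
t: 6.2
eef_pos: [0.4873, 0.0974, 0.0309]
tool_rot: [0.0, 0.057, 0.998, 0.0]
contact_force: [-0.0, -0.5, 0.3]
gripper_width: -0.002
grasp_force: 0.0
```

Call:
send_rows --deltas "-0.002 0 0 0; -0.004 0 0 0; -0.006 0 0 0; -0.008 0 0 0; -0.01 0 0 0"

```text
t: 6.7
eef_pos: [0.497, 0.0963, 0.0307]
tool_rot: [0.0, 0.057, 0.998, 0.0]
contact_force: [-0.3, 0.6, -0.5]
gripper_width: -0.0
grasp_force: 0.3
```

Call:
send_rows --deltas "-0.002 0 0 0; -0.004 0 0 0; -0.006 0 0 0; -0.008 0 0 0; -0.01 0 0 0"

```text
t: 7.2
eef_pos: [0.5069, 0.0951, 0.0308]
tool_rot: [0.0, 0.057, 0.998, 0.0]
contact_force: [-0.3, 0.4, -1.2]
gripper_width: 0.002
grasp_force: 0.4
```

Call:
send_rows --deltas "-0.003 0 0 0; -0.006 0 0 0; -0.009 0 0 0; -0.012 0 0 0; -0.014 0 0 0"

```text
t: 7.7
eef_pos: [0.5209, 0.0935, 0.0308]
tool_rot: [0.0, 0.057, 0.998, 0.0]
contact_force: [-1.0, 0.1, 0.2]
gripper_width: -0.001
grasp_force: 0.7
```

```bash
python3 - <<'E'
from m import *
p=bot.read_camera('wrist');save(p,'w2');to(.53,.1,.031)
X,ok=cloud(p)
for m in bot.masks_of(p,'panel')[:2]:
    q=X[m['mask']&ok&(abs(X[...,2]-.034)<.006)]
    if len(q)>5: rect(q,'panel')
p=bot.read_camera('side'); save(p,'s2'); X,ok=cloud(p)
for m in bot.masks_of(p,'panel')[:2]:
    q=X[m['mask']&ok&(abs(X[...,2]-.034)<.006)]
    if len(q)>5: rect(q,'panel')
E
```

```text
t 7.75 pos [0.5212 0.0935 0.0308] yaw 83.48 q7 1.31 delta mm [-8.   7.5 -0.2] spin 0 F [ 0.1 -0.1  0.3]
panel 1125 c [548.9  90.9] size [60.1 37.1] ang 83.35 z [0.0287 0.0352 0.0368]
panel 659 c [581.4  86.5] size [ 72.1 110.2] ang 83.95 z [0.0316 0.0347 0.0372]
```

View pics/w2.png

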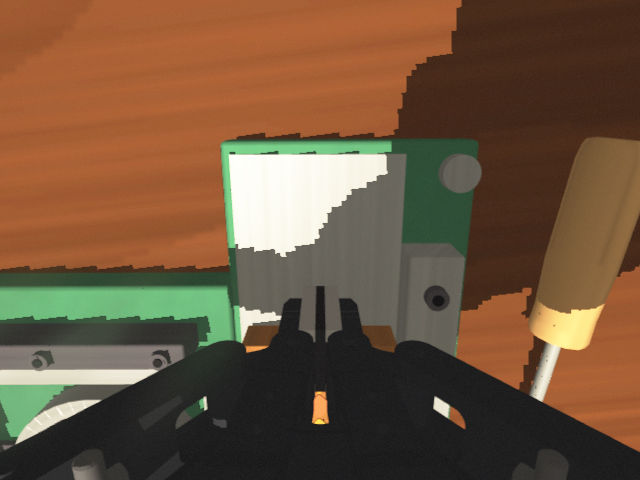

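The rear edge of the panel at row 327 is square across the fingers. About 15 mm remain, so I'll go on in small steps.

Call:
send_rows --deltas "-0.0025 0 0 0; -0.005 0 0 0; -0.0075 0 0 0; -0.01 0 0 0; -0.0115 0 0 0"

```text
t: 8.4
eef_pos: [0.5325, 0.0922, 0.0308]
tool_rot: [0.0, 0.057, 0.998, 0.0]
contact_force: [-1.0, -0.1, -0.1]
gripper_width: -0.0
grasp_force: 0.7
```

Call:
send_rows --deltas "-0.0005 0 0 0; -0.001 0 0 0; -0.0015 0 0 0; -0.002 0 0 0"

```text
t: 8.8
eef_pos: [0.5339, 0.092, 0.0308]
tool_rot: [-0.0, 0.057, 0.998, 0.0]
contact_force: [-1.0, -0.3, -0.0]
gripper_width: -0.001
grasp_force: 0.6
```

Call:
send_rows --deltas "-0.0005 0 0 0; -0.001 0 0 0; -0.001 0 0 0"

```text
t: 9.1
eef_pos: [0.5349, 0.0919, 0.0308]
tool_rot: [-0.0, 0.057, 0.998, -0.0]
contact_force: [-3.3, 0.8, 1.2]
gripper_width: 0.003
grasp_force: 1.1
```

Call:
send_rows --deltas "-0.0005 0 0 0; -0.0005 0 0 0"

```text
t: 9.3
eef_pos: [0.5349, 0.0919, 0.0307]
tool_rot: [-0.001, 0.057, 0.998, -0.0]
contact_force: [-4.2, 0.6, 3.4]
gripper_width: -0.001
grasp_force: 2.2
```

Call:
send_rows --deltas "-0.0005 0 0 0; -0.0005 0 0 0"

```text
t: 9.5
eef_pos: [0.5349, 0.0919, 0.0307]
tool_rot: [-0.001, 0.057, 0.998, -0.0]
contact_force: [-6.4, 1.1, 5.5]
gripper_width: -0.007
grasp_force: 2.9
```

Call:
send_rows --deltas "0.005 0 0 0; 0.012 0 -0.01 0; 0.012 0 -0.05 0; 0.012 0 -0.09 0; 0.012 0 -0.11 0"

```text
t: 10.0
eef_pos: [0.5258, 0.0934, 0.1447]
tool_rot: [0.003, 0.057, 0.998, 0.001]
contact_force: [0.4, 0.1, -0.6]
gripper_width: -0.0
grasp_force: 0.0
```

Call:
send_rows --deltas "0 0 0 0; 0 0 0 0" --claw 0.5

```text
t: 10.2
eef_pos: [0.5243, 0.0933, 0.1415]
tool_rot: [0.001, 0.057, 0.998, 0.0]
contact_force: [0.1, -0.3, -0.8]
gripper_width: 0.33
grasp_force: 0.0
```

```bash
python3 - <<'E'
from m import *
to(.5847,-.0057,.14,106)
p=bot.read_camera('wrist');save(p,'w3')
X,ok=cloud(p)
for m in bot.masks_of(p,'panel')[:1]:
    q=X[m['mask']&ok&(abs(X[...,2]-.034)<.006)]
    if len(q)>5: rect(q,'panel')
p=bot.read_camera('side'); X,ok=cloud(p)
near=ok&(np.hypot(X[...,0]-.586,X[...,1]+.004)<.035)&(X[...,2]>.069)&(X[...,2]<.079)
rect(X[near],'knobtop')
E
```

```text
t 10.2 pos [0.5243 0.0933 0.1415] yaw 83.49 q7 1.27 delta mm [-71.3 -91.5   1.6] spin -22.5 F [ 0.1 -0.3 -0.8]
panel 10097 c [595.6  85.3] size [ 61.2 102.5] ang 84.31 z [0.0345 0.0358 0.037 ]
knobtop 130 c [584.4  -5.6] size [56.1 14.6] ang 16.34 z [0.0703 0.0743 0.0769]
```

View pics/w3.png

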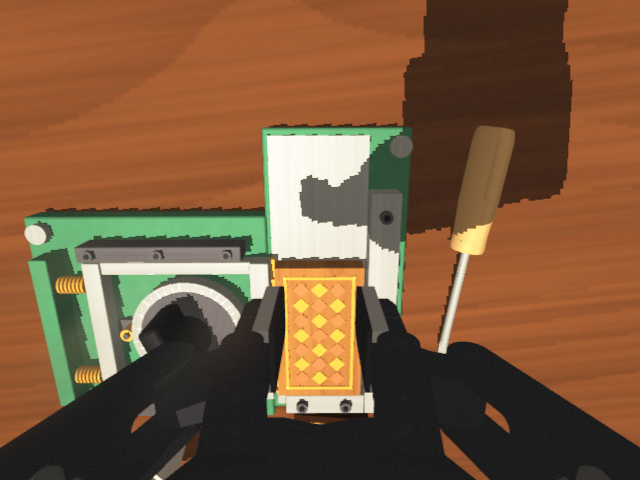

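The panel's front end now lies on the stop bar (row 397), and its measured centre (595.6, 85.3) matches home. On to the knob.

Call:
send_rows --deltas "-0.018 -0.023 0 -6; -0.036 -0.046 0 -12; -0.054 -0.069 0 -18; -0.0713 -0.0915 0 -22.5; -0.0713 -0.0915 0 -22.5"

```text
t: 10.85
eef_pos: [0.5855, -0.0108, 0.1397]
tool_rot: [-0.0, -0.137, 0.991, -0.001]
contact_force: [0.3, -1.0, -0.3]
gripper_width: 0.499
grasp_force: 0.0
```

Call:
send_rows --deltas "0 0 0 0; 0 0 0 0"

```text
t: 11.05
eef_pos: [0.5836, -0.0046, 0.1399]
tool_rot: [-0.001, -0.139, 0.99, 0.0]
contact_force: [1.1, 0.6, -0.3]
gripper_width: 0.5
grasp_force: 0.0
```

```bash
python3 - <<'E'
from m import *
to(.5845,-.0057,.051,106)
p=bot.read_camera('wrist');save(p,'w4')
X,ok=cloud(p)
near=ok&(np.hypot(X[...,0]-.586,X[...,1]+.004)<.035)&(X[...,2]>.069)&(X[...,2]<.079)
rect(X[near],'knobtop')
E
```

```text
t 11.05 pos [ 0.5836 -0.0046  0.1399] yaw 106.02 q7 1.83 delta mm [-0.7 -1.4 88.9] spin 0.0 F [ 1.1  0.6 -0.3]
knobtop 2412 c [584.7  -5.1] size [55.2 13.8] ang 15.45 z [0.0731 0.0755 0.0769]
```

View pics/w4.png

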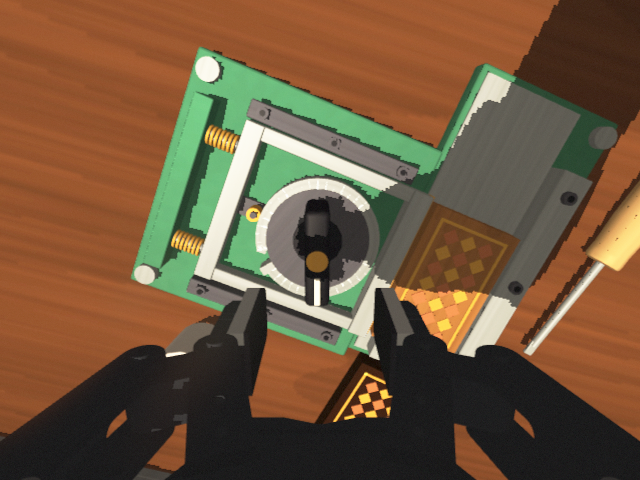

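The knob sits centred between the fingers at (317,240). The roller is at (253,214) and the cam's notch shows at (262,267), about 45° short of it. I'll descend and grip.

Call:
send_rows --deltas "-0.0007 -0.001 0.03 0; -0.0007 -0.001 0.06 0; -0.0007 -0.001 0.08 0; -0.0007 -0.001 0.089 0; -0.0007 -0.001 0.089 0"

```text
t: 11.6
eef_pos: [0.5844, -0.0057, 0.0507]
tool_rot: [-0.001, -0.14, 0.99, 0.0]
contact_force: [-0.0, 0.2, 0.4]
gripper_width: 0.499
grasp_force: 0.0
```

Call:
send_rows --deltas "0 0 0 0; 0 0 0 0; 0 0 0 0; 0 0 0 0; 0 0 0 0" --claw 0 --force 80

```text
t: 12.1
eef_pos: [0.5862, -0.0058, 0.0533]
tool_rot: [0.001, -0.139, 0.99, 0.0]
contact_force: [-2.6, 2.0, 6.6]
gripper_width: 0.15
grasp_force: 78.2
```

```bash
python3 - <<'E'
from m import *
to(.5845,-.0057,.051,106); o=bot.get_obs(); print(o['torque'],o['grasp_force'])
E
```

```text
t 12.1 pos [ 0.5862 -0.0058  0.0533] yaw 106.0 q7 1.85 delta mm [1.7 0.5 2.3] spin 0.0 F [-2.6  2.   6.6]
[ 0.43502111  0.42547623 -0.06509551] 78.18259477615356
```

Call:
send_rows --deltas "0 0 0 3; 0 0 0 6; 0 0 0 9; 0 0 0 12; 0 0 0 12"

```text
t: 12.6
eef_pos: [0.5863, -0.0059, 0.0533]
tool_rot: [0.001, -0.034, 0.999, 0.0]
contact_force: [-2.5, 1.9, 7.2]
gripper_width: 0.15
grasp_force: 78.5
```

```bash
python3 - <<'E'
from m import *
to(.5845,-.0057,.051,106); o=bot.get_obs(); print(o['torque'],o['grasp_force'],o['gripper_width'])
E
```

```text
t 12.6 pos [ 0.5863 -0.0059  0.0533] yaw 93.94 q7 1.68 delta mm [1.7 0.3 2.3] spin -12.1 F [-2.5  1.9  7.2]
[ 0.29719245  0.46059488 -0.15381942] 78.47692251205444 0.15024925754124627
```

Call:
send_rows --deltas "0 0 0 3; 0 0 0 6; 0 0 0 9; 0 0 0 12"

```text
t: 13.0
eef_pos: [0.5862, -0.0061, 0.0533]
tool_rot: [0.001, 0.07, 0.998, 0.0]
contact_force: [-2.5, 1.4, 6.6]
gripper_width: 0.15
grasp_force: 78.7
```

```bash
python3 - <<'E'
from m import *
to(.5845,-.0057,.051,106); o=bot.get_obs(); print(o['torque'],o['grasp_force'],o['gripper_width'])
save(bot.read_camera('wrist'),'w5')
E
```

```text
t 13.0 pos [ 0.5862 -0.0061  0.0533] yaw 81.97 q7 1.52 delta mm [1.8 0.1 2.3] spin -24.0 F [-2.5  1.4  6.6]
[0.19834083 0.39909917 0.62368585] 78.72678995132446 0.1496059087757808
```

View pics/w5.png

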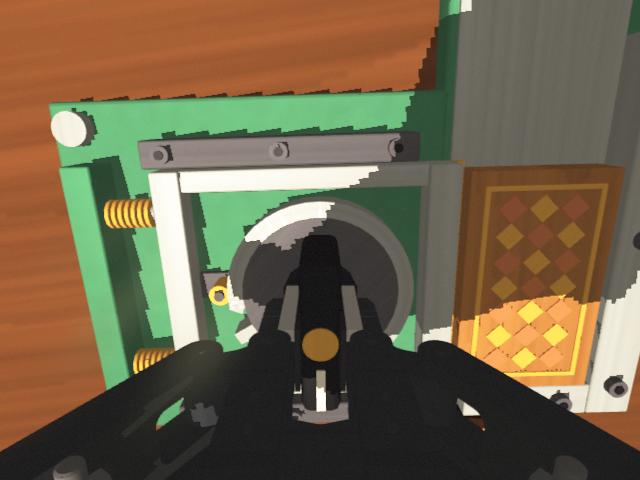

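The notch has moved to about (243,330) and now lies about 20–25° short of the roller at (220,295), so the cam turns with the knob. From here I'll use smaller steps and watch the torque.

Call:
send_rows --deltas "0 0 0 2; 0 0 0 4; 0 0 0 6; 0 0 0 8"

```text
t: 13.45
eef_pos: [0.5862, -0.0062, 0.0533]
tool_rot: [0.001, 0.139, 0.99, 0.0]
contact_force: [-2.9, 1.4, 7.1]
gripper_width: 0.152
grasp_force: 78.5
```

```bash
cat > j.py <<'E'
from m import *
to(.5845,-.0057,.051,106); o=bot.get_obs(); print(o['torque'].round(2),o['gripper_width'])
p=bot.read_camera('wrist'); save(p,'last'); X,ok=cloud(p)
r=bot.landmark_of(p,'roller');print([(np.round(x['xyz'],4).tolist(),round(x['confidence'],2)) for x in r[:1]])
# roller: yellow blob near its world spot; report centroid in vise frame
h=cv2.cvtColor(p['img'],cv2.COLOR_RGB2HSV)
m=(h[...,0]>18)&(h[...,0]<32)&(h[...,1]>150)&(h[...,2]>110)&ok&(np.hypot(X[...,0]-.580,X[...,1]+.0485)<.015)
a=np.radians(-6.3); d=X[m][:,:2].mean(0)-[.5847,-.0057]; print('roller vise xy',np.round([d[0]*np.cos(a)+d[1]*np.sin(a),-d[0]*np.sin(a)+d[1]*np.cos(a)],4)*1000,m.sum())
E
python3 j.py
```

```text
t 13.45 pos [ 0.5862 -0.0062  0.0533] yaw 74.0 q7 1.41 delta mm [ 1.8 -0.   2.3] spin -32.0 F [-2.9  1.4  7.1]
[0.09 0.53 0.37] 0.15166188709486622
[([0.5776, -0.0504, 0.034], 0.89)]
roller vise xy [ -0.  -43.2] 141
```

Call:
send_rows --deltas "0 0 0 1.5; 0 0 0 3; 0 0 0 4"

```text
t: 13.85
eef_pos: [0.5861, -0.0062, 0.0533]
tool_rot: [0.001, 0.174, 0.985, 0.001]
contact_force: [-2.2, 1.4, 7.3]
gripper_width: 0.149
grasp_force: 78.6
```

```bash
python3 j.py
```

```text
t 13.85 pos [ 0.5861 -0.0062  0.0533] yaw 69.95 q7 1.35 delta mm [ 1.7 -0.1  2.3] spin -36.1 F [-2.2  1.4  7.3]
[ 0.16  0.62 -0.04] 0.14854633850580634
[([0.5796, -0.0449, 0.0342], 0.97)]
roller vise xy [  0.5 -41.8] 132
```

Call:
send_rows --deltas "0 0 0 1; 0 0 0 1.5; 0 0 0 1.5"

```text
t: 14.25
eef_pos: [0.5861, -0.0063, 0.0533]
tool_rot: [0.001, 0.187, 0.982, 0.001]
contact_force: [-1.5, 1.6, 7.6]
gripper_width: 0.148
grasp_force: 78.7
```

```bash
python3 j.py; cd pics; cp last.png w6.png
```

```text
t 14.25 pos [ 0.5861 -0.0063  0.0533] yaw 68.42 q7 1.33 delta mm [ 1.7 -0.1  2.3] spin -37.6 F [-1.5  1.6  7.6]
[ 0.2   0.52 -0.39] 0.1478378675448514
[([0.5779, -0.0452, 0.0303], 0.86)]
roller vise xy [  0.6 -40.1] 131
```

View pics/w6.png

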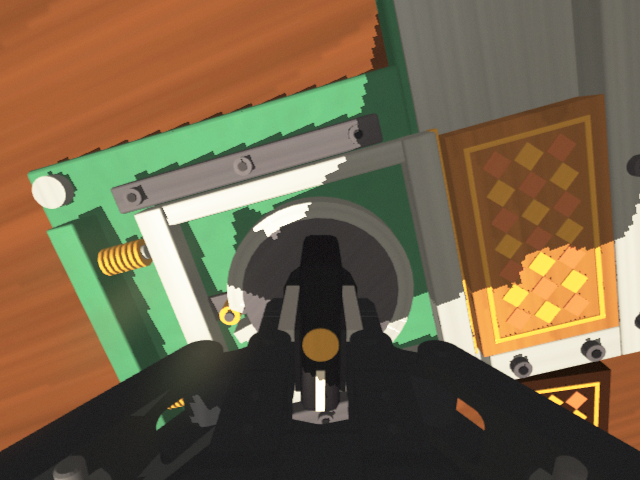

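The roller at (229,316) is riding into the notch: it has come about 3 mm forward and the torque has reversed to −0.39. Letting go will finish the drop.

Call:
send_rows --deltas "0 0 0 0; 0 0 0 0; 0 0 0 0; 0 0 0 0" --claw 0.5

```text
t: 14.75
eef_pos: [0.5855, -0.0067, 0.0518]
tool_rot: [0.0, 0.187, 0.982, -0.0]
contact_force: [-0.2, -0.7, 0.7]
gripper_width: 0.503
grasp_force: 0.0
```

```bash
python3 j.py
```

```text
t 14.75 pos [ 0.5855 -0.0067  0.0518] yaw 68.49 q7 1.33 delta mm [1.3 0.6 0.8] spin -37.5 F [-0.2 -0.7  0.7]
[ 0.03  0.02 -0.01] 0.5034841863720876
[([0.5763, -0.0486, 0.038], 0.66)]
roller vise xy [nan nan] 0j.py:8: RuntimeWarning: Mean of empty slice.
  a=np.radians(-6.3); d=X[m][:,:2].mean(0)-[.5847,-.0057]; print('roller vise xy',np.round([d[0]*np.cos(a)+d[1]*np.sin(a),-d[0]*np.sin(a)+d[1]*np.cos(a)],4)*1000,m.sum())
  ret = um.true_divide(
```

Raise clear and look.

Call:
send_rows --deltas "0 0 -0.015 0; 0 0 -0.05 0; 0 0 -0.085 0; 0 0 -0.11 0; 0 0 -0.12 0"

```text
t: 15.35
eef_pos: [0.5871, -0.0068, 0.1755]
tool_rot: [0.002, 0.187, 0.982, 0.001]
contact_force: [0.3, 0.1, -0.5]
gripper_width: 0.502
grasp_force: 0.0
```

Call:
send_rows --deltas "0.02 0 0 0; 0.03 0 0 0; 0.03 0 0 0"

```text
t: 15.65
eef_pos: [0.5559, 0.0051, 0.1712]
tool_rot: [-0.001, 0.186, 0.983, 0.0]
contact_force: [0.3, -0.1, 0.4]
gripper_width: 0.502
grasp_force: 0.0
```

```bash
python3 j.py; cp pics/last.png pics/w7.png; python3 - <<'E'
from m import *
for c in ['wrist','side']:
    p=bot.read_camera(c);X,ok=cloud(p)
    near=ok&(np.hypot(X[...,0]-.586,X[...,1]+.004)<.035)&(X[...,2]>.069)&(X[...,2]<.079)
    if near.sum()>5: rect(X[near],'knobtop')
    for m in bot.masks_of(p,'panel')[:1]:
        q=X[m['mask']&ok&(abs(X[...,2]-.034)<.006)]
        if len(q)>5: rect(q,'panel')
E
```

```text
t 15.65 pos [0.5559 0.0051 0.1712] yaw 68.55 q7 1.24 delta mm [-30.9   0.5 120.1] spin -37.4 F [ 0.3 -0.1  0.4]
[-0.   -0.    0.06] 0.5021810578025004
[([0.5799, -0.0437, 0.0355], 0.89)]
roller vise xy [  0.6 -39.5] 54
knobtop 1722 c [584.8  -4.8] size [14.  55.9] ang 66.15 z [0.0729 0.0755 0.077 ]
panel 11353 c [595.6  88.3] size [ 61.9 101.2] ang 83.8 z [0.0344 0.0358 0.037 ]
knobtop 139 c [583.8  -5.9] size [16.8 54.4] ang 65.42 z [0.0696 0.0738 0.0769]
panel 759 c [594.8  88.2] size [ 64.5 102.6] ang 83.91 z [0.0319 0.0347 0.0372]
```

View pics/w7.png

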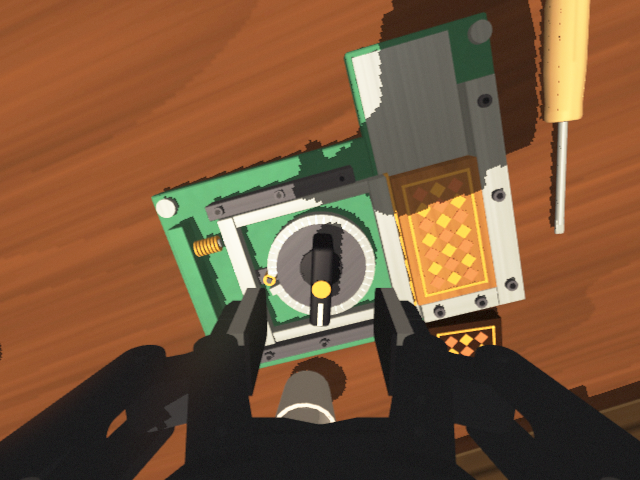

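The roller sits in the notch at (269,280), and the jaw has pushed the panel 3 mm onto the fence. The panel's centre (595.6, 88.3) and angle are home, and the gripper is clear. I'll hand in.

```bash
python3 -c "
from station import bot
print(bot.hand_in())"
```

```text
the job is handed in; nothing more can be done
None
```

The job is handed in: the panel is home against the end stop and flush with the fence, the roller is in the notch with the jaw forward on the panel, and the gripper is clear. The verdict was not shown, and the jaw's grip force was not measured.

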